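# Load the medicine-round tier with the pill jars in the same order

## Robot

A 6-joint arm with a two-finger parallel gripper is mounted at the origin on the work surface. World frame = base frame: x ahead of the robot, y to its left, z up, the work surface at z = 0. Lengths are in mm, angles in rad, forces in N, time in s.
With the tool pointing down it reaches from about 325 to 875 mm from the base axis. Payload 4.4 kg.
Tool frame: the origin (TCP) lies on the centre line of the jaws, within the pads' length; the fingertips stand 8 mm ahead of it and the grasp point (between the pads) lies 11 mm behind it (r.tcp_to_tips is the z of the fingertips in the tool frame, in mm); z points along the fingers, y is the direction in which the jaws open and shut (so a half turn about z gives the same grasp; the last joint's range is limited). The gripper opens to 85 mm and grips with 20 to 120 N. Pads are 22 mm wide; open, the fingers measure 114 mm over their backs; the gripper's body (76 mm by 85 mm) begins 54 mm behind the grasp point. The pads swing forward as they close: fully open they stand 13 mm farther back than shut.
Start: joints at [-1.413, 0.207, 1.542, -0, 1.393, -0.15], TCP at [174.739, -547.808, 239.282] pointing down, gripper open.
Joint ranges: [-2.73, 2.73], [-0.86, 2.22], [0.23, 2.46], [-1.11, 4.25], [0.08, 2.63], [-2.82, 2.82]. Speed limits (rad/s): [2.79, 2.79, 3.14, 3.14, 3.14, 3.14].

## Interface

Orientations are given as a unit quaternion [w, x, y, z].
In Python, from station import r gives the robot as it stands.
- The arm moves only by the tool drive_tool, never from a script. Its argument "motion" is a list that holds one entry, the list of rows, each a list of 7 numbers: the finger opening in mm, from 0 to 85.4, then the shift along the tool's x, y, z in mm, then the turn, a rotation vector about the tool's x, y, z in rad. In form: [[[gripper, dx, dy, dz, wx, wy, wz], ...]]. A call has 1 to 12 rows; each row shifts and turns the commanded pose from where the row before left it, along the tool's axes as they then stand; what a row does not reach is not made up. A row lasts 1/8 s, in which the tool goes at most 62.5 mm and 10.7 degrees, less where a joint would pass 70% of its speed; a pose out of reach is approached as far as the arm can. A call is refused whole if a number of a shift passes 62.5 or a number of a turn 0.188, either way. A call with a gripper value outside its range is refused whole. The fingers move at their own pace and stop on an object; "grip_force" is the grip in N (left out, the last holds). Time passes only in rows, so rows that do not move let the fingers close. It gives the time, the measured TCP pose, the force and the opening at its end, in the units of the state.
- r.state(): the state, without advancing time (a new reading comes with each control period).
- r.read_camera(name): name is "scene" or "top" or "wrist"; returns the picture (420x560x3 uint8, red, green, blue); there is no depth.
- r.calibration(name): a dict with "mtx" (3x3 intrinsics, pixels), "R" (3x3) and "t" (3): a world point X has camera coordinates R X + t. Camera axes: x right, y down, z forward; pixel columns grow to the right and rows downward; lengths in mm; the calibration is good to about 2 mm. A picture is of the moment at which its call begins: read the wrist's pose just before it. calibration takes no time and is no camera call; for the wrist camera it gives the pose at the moment of the call.
- r.finish_job(): hands the job in, once; it reports no verdict.
The state is a dict: "time": time; "joints": joint angles; "joint_velocities": joint speeds; "joint_torque": joint torques, N m; "tool_pos": TCP position; "ee_rot": TCP orientation; "contact_force": force on the tool from outside, world axes, zero at the start; "wrist_torque": the same for the moment, N m; "opening": opening from 0.0 (shut) to 1.0 (fully open).
Only numpy, scipy, OpenCV 4.12 (cv2) and the standard library are available. Lean on these libraries where they do the work, as an engineer would, in place of code of your own. Each camera call takes 0.05 s, during which the arm holds its last target.

## Task

Load the empty round tier for the medicine round: move the four pill jars out of their coloured bins on the stock tier into the four bays beside it, one jar to a bay, in the same left-to-right order in which they stand now. Set each jar down upright on the floor of its bay; they are glass, so do not drop them or tip them over, and leave the ear thermometer between the tiers lying where it is.

Things in the scene. Friction and masses are not known exactly. Their poses are not given: they have to be found in the camera images.
- jar_red_mid (a point): Loose amber glass pill jar, red screw cap, red stripe on its white label: upright, round, 44 mm diameter (cap 41), 86 mm tall with cap, about 130 g. The point is its centre, on the axis 43 mm above its underside; z up. At the start it stands on the floor of the red bin, within 4 mm of its middle.
- jar_blue_mid (a point): Loose amber glass pill jar, blue screw cap, blue stripe on its white label: upright, round, 44 mm diameter (cap 41), 86 mm tall with cap, about 130 g. The point is its centre, on the axis 43 mm above its underside; z up. At the start it stands on the floor of the blue bin, within 4 mm of its middle.
- jar_green_mid (a point): Loose amber glass pill jar, green screw cap, green stripe on its white label: upright, round, 44 mm diameter (cap 41), 86 mm tall with cap, about 130 g. The point is its centre, on the axis 43 mm above its underside; z up. At the start it stands on the floor of the green bin, within 4 mm of its middle.
- jar_yellow_mid (a point): Loose amber glass pill jar, yellow screw cap, yellow stripe on its white label: upright, round, 44 mm diameter (cap 41), 86 mm tall with cap, about 130 g. The point is its centre, on the axis 43 mm above its underside; z up. At the start it stands on the floor of the yellow bin, within 4 mm of its middle.
- bin_red: Fixed red plastic bin on the aluminium stock tier, 66 x 66 mm, walls 20 mm high, floor 3 mm thick; holds the red-capped jar at the start. Origin: middle of its underside, 50 mm above the table. The four bins stand in a straight row along their y axes (x across it, away from the robot), 72 mm between middles, in any order. The tier is 316 x 84 mm, leg tubes at its corners 66 mm high.
- bin_blue: Fixed blue plastic bin on the aluminium stock tier, 66 x 66 mm, walls 20 mm high, floor 3 mm thick; holds the blue-capped jar at the start. Origin: middle of its underside, 50 mm above the table. The four bins stand in a straight row along their y axes (x across it, away from the robot), 72 mm between middles, in any order. The tier is 316 x 84 mm, leg tubes at its corners 66 mm high.
- bin_green: Fixed green plastic bin on the aluminium stock tier, 66 x 66 mm, walls 20 mm high, floor 3 mm thick; holds the green-capped jar at the start. Origin: middle of its underside, 50 mm above the table. The four bins stand in a straight row along their y axes (x across it, away from the robot), 72 mm between middles, in any order. The tier is 316 x 84 mm, leg tubes at its corners 66 mm high.
- bin_yellow: Fixed yellow plastic bin on the aluminium stock tier, 66 x 66 mm, walls 20 mm high, floor 3 mm thick; holds the yellow-capped jar at the start. Origin: middle of its underside, 50 mm above the table. The four bins stand in a straight row along their y axes (x across it, away from the robot), 72 mm between middles, in any order. The tier is 316 x 84 mm, leg tubes at its corners 66 mm high.
- round_tier: Fixed aluminium round tier, 316 mm along y, 84 mm along x, left or right of the stock tier. Origin: middle of its underside, on the table; x away from the robot, y along the row to the robot's left. Four square bays with black floors: middles at y = 108, 36, -36, -108 mm, x = 0, floors 50 mm above the table, 68 x 68 mm inside, dividers and rails up to 14 mm, corner leg tubes 16 mm above the floors.
- thermometer: Loose white ear thermometer, a bystander lying on the table in the gap between the two tiers, its length about along x: 150 mm long with its grey probe tip, 34 mm wide, 32 mm high. Origin: on the table under its middle, x axis along its length towards the probe tip. It is not to be moved.
Not all that is in view belongs to the job. What is shaped like the part that bears jar_blue_mid but turquoise is not meant.

How it is judged (in metres and radians):
At the end, for the whole second after the job is handed in: All four jars stand released, upright (within 0.1 rad) and at rest on the floor of the round tier's bays, one in each bay (centre within 14 mm of the bay's middle along and across the row), and from left to right they come in the same order as their coloured bins on the stock tier ((y of jar_red_mid in the frame of round_tier between 0.094 and 0.122 m or y of jar_red_mid in the frame of round_tier between 0.022 and 0.05 m or y of jar_red_mid in the frame of round_tier between -0.05 and -0.022 m or y of jar_red_mid in the frame of round_tier between -0.122 and -0.094 m) and x of jar_red_mid in the frame of round_tier between -0.014 and 0.014 m and z of jar_red_mid in the frame of round_tier between 0.087 and 0.099 m and angle between each of jar_red_mid, jar_blue_mid, jar_green_mid, jar_yellow_mid's own z axis and vertical below 0.1 rad and linear speed of each of jar_red, jar_blue, jar_green, jar_yellow below 0.02 m/s and (y of jar_blue_mid in the frame of round_tier between 0.094 and 0.122 m or y of jar_blue_mid in the frame of round_tier between 0.022 and 0.05 m or y of jar_blue_mid in the frame of round_tier between -0.05 and -0.022 m or y of jar_blue_mid in the frame of round_tier between -0.122 and -0.094 m) and x of jar_blue_mid in the frame of round_tier between -0.014 and 0.014 m and z of jar_blue_mid in the frame of round_tier between 0.087 and 0.099 m and (y of jar_green_mid in the frame of round_tier between 0.094 and 0.122 m or y of jar_green_mid in the frame of round_tier between 0.022 and 0.05 m or y of jar_green_mid in the frame of round_tier between -0.05 and -0.022 m or y of jar_green_mid in the frame of round_tier between -0.122 and -0.094 m) and x of jar_green_mid in the frame of round_tier between -0.014 and 0.014 m and z of jar_green_mid in the frame of round_tier between 0.087 and 0.099 m and (y of jar_yellow_mid in the frame of round_tier between 0.094 and 0.122 m or y of jar_yellow_mid in the frame of round_tier between 0.022 and 0.05 m or y of jar_yellow_mid in the frame of round_tier between -0.05 and -0.022 m or y of jar_yellow_mid in the frame of round_tier between -0.122 and -0.094 m) and x of jar_yellow_mid in the frame of round_tier between -0.014 and 0.014 m and z of jar_yellow_mid in the frame of round_tier between 0.087 and 0.099 m and ((y of bin_red in the frame of bin_blue above 0 m and ((y of jar_red_mid in the frame of round_tier above 0.072 m and y of jar_blue_mid in the frame of round_tier below 0.072 m) or (y of jar_red_mid in the frame of round_tier above 0 m and y of jar_blue_mid in the frame of round_tier below 0 m) or (y of jar_red_mid in the frame of round_tier above -0.072 m and y of jar_blue_mid in the frame of round_tier below -0.072 m))) or (y of bin_blue in the frame of bin_red above 0 m and ((y of jar_blue_mid in the frame of round_tier above 0.072 m and y of jar_red_mid in the frame of round_tier below 0.072 m) or (y of jar_blue_mid in the frame of round_tier above 0 m and y of jar_red_mid in the frame of round_tier below 0 m) or (y of jar_blue_mid in the frame of round_tier above -0.072 m and y of jar_red_mid in the frame of round_tier below -0.072 m)))) and ((y of bin_red in the frame of bin_green above 0 m and ((y of jar_red_mid in the frame of round_tier above 0.072 m and y of jar_green_mid in the frame of round_tier below 0.072 m) or (y of jar_red_mid in the frame of round_tier above 0 m and y of jar_green_mid in the frame of round_tier below 0 m) or (y of jar_red_mid in the frame of round_tier above -0.072 m and y of jar_green_mid in the frame of round_tier below -0.072 m))) or (y of bin_green in the frame of bin_red above 0 m and ((y of jar_green_mid in the frame of round_tier above 0.072 m and y of jar_red_mid in the frame of round_tier below 0.072 m) or (y of jar_green_mid in the frame of round_tier above 0 m and y of jar_red_mid in the frame of round_tier below 0 m) or (y of jar_green_mid in the frame of round_tier above -0.072 m and y of jar_red_mid in the frame of round_tier below -0.072 m)))) and ((y of bin_red in the frame of bin_yellow above 0 m and ((y of jar_red_mid in the frame of round_tier above 0.072 m and y of jar_yellow_mid in the frame of round_tier below 0.072 m) or (y of jar_red_mid in the frame of round_tier above 0 m and y of jar_yellow_mid in the frame of round_tier below 0 m) or (y of jar_red_mid in the frame of round_tier above -0.072 m and y of jar_yellow_mid in the frame of round_tier below -0.072 m))) or (y of bin_yellow in the frame of bin_red above 0 m and ((y of jar_yellow_mid in the frame of round_tier above 0.072 m and y of jar_red_mid in the frame of round_tier below 0.072 m) or (y of jar_yellow_mid in the frame of round_tier above 0 m and y of jar_red_mid in the frame of round_tier below 0 m) or (y of jar_yellow_mid in the frame of round_tier above -0.072 m and y of jar_red_mid in the frame of round_tier below -0.072 m)))) and ((y of bin_blue in the frame of bin_green above 0 m and ((y of jar_blue_mid in the frame of round_tier above 0.072 m and y of jar_green_mid in the frame of round_tier below 0.072 m) or (y of jar_blue_mid in the frame of round_tier above 0 m and y of jar_green_mid in the frame of round_tier below 0 m) or (y of jar_blue_mid in the frame of round_tier above -0.072 m and y of jar_green_mid in the frame of round_tier below -0.072 m))) or (y of bin_green in the frame of bin_blue above 0 m and ((y of jar_green_mid in the frame of round_tier above 0.072 m and y of jar_blue_mid in the frame of round_tier below 0.072 m) or (y of jar_green_mid in the frame of round_tier above 0 m and y of jar_blue_mid in the frame of round_tier below 0 m) or (y of jar_green_mid in the frame of round_tier above -0.072 m and y of jar_blue_mid in the frame of round_tier below -0.072 m)))) and ((y of bin_blue in the frame of bin_yellow above 0 m and ((y of jar_blue_mid in the frame of round_tier above 0.072 m and y of jar_yellow_mid in the frame of round_tier below 0.072 m) or (y of jar_blue_mid in the frame of round_tier above 0 m and y of jar_yellow_mid in the frame of round_tier below 0 m) or (y of jar_blue_mid in the frame of round_tier above -0.072 m and y of jar_yellow_mid in the frame of round_tier below -0.072 m))) or (y of bin_yellow in the frame of bin_blue above 0 m and ((y of jar_yellow_mid in the frame of round_tier above 0.072 m and y of jar_blue_mid in the frame of round_tier below 0.072 m) or (y of jar_yellow_mid in the frame of round_tier above 0 m and y of jar_blue_mid in the frame of round_tier below 0 m) or (y of jar_yellow_mid in the frame of round_tier above -0.072 m and y of jar_blue_mid in the frame of round_tier below -0.072 m)))) and ((y of bin_green in the frame of bin_yellow above 0 m and ((y of jar_green_mid in the frame of round_tier above 0.072 m and y of jar_yellow_mid in the frame of round_tier below 0.072 m) or (y of jar_green_mid in the frame of round_tier above 0 m and y of jar_yellow_mid in the frame of round_tier below 0 m) or (y of jar_green_mid in the frame of round_tier above -0.072 m and y of jar_yellow_mid in the frame of round_tier below -0.072 m))) or (y of bin_yellow in the frame of bin_green above 0 m and ((y of jar_yellow_mid in the frame of round_tier above 0.072 m and y of jar_green_mid in the frame of round_tier below 0.072 m) or (y of jar_yellow_mid in the frame of round_tier above 0 m and y of jar_green_mid in the frame of round_tier below 0 m) or (y of jar_yellow_mid in the frame of round_tier above -0.072 m and y of jar_green_mid in the frame of round_tier below -0.072 m))))); the robot touches nothing.
It fails at once if a jar is tipped over (angle between any of jar_red_mid, jar_blue_mid, jar_green_mid, jar_yellow_mid's own z axis and vertical above 0.6 rad).
It fails at once if a jar is dropped (falls free from more than about 25 mm) ((linear speed of jar_red above 0.7 m/s and not (contact force between the fingers and jar_red above 0.05 N)) or (linear speed of jar_blue above 0.7 m/s and not (contact force between the fingers and jar_blue above 0.05 N)) or (linear speed of jar_green above 0.7 m/s and not (contact force between the fingers and jar_green above 0.05 N)) or (linear speed of jar_yellow above 0.7 m/s and not (contact force between the fingers and jar_yellow above 0.05 N))).
It fails at once if the ear thermometer is pushed from its place (distance of thermometer from where it was at the start of the episode above 0.03 m).
It also fails if it takes over 112 s, if anything falls off the work surface, if the arm or the gripper's body presses on something with over 40 N, if the wrist force passes 120 N, or if a joint passes its speed limit or range.

## Working session

There is one attempt and no reset: what is moved stays moved. The work goes in short steps, Python scripts to look and compute and a tool call to move; the robot and the scene stay as the last step left them, time stands still between calls to the robot, and variables do not carry over. Pictures are saved under pics/ and viewed, and the job is handed in when it is done.

Besides the shell and the picture viewer there is one more tool, called after ">>>" in YAML: its name, and indented under it one key for each argument. drive_tool: Moves the arm, as the interface text tells. Its arguments: {"type":"object","properties":{"motion":{"type":"array","items":{"type":"array","items":{"type":"array","items":{"type":"number"}}}},"grip_force":{"type":"number"}},"required":["motion"]}

```bash
ls; mkdir -p pics
python3 - <<'E'
from station import r
import cv2
for n in ("scene","top"):
    im=r.read_camera(n); cv2.imwrite(f"pics/{n}0.png",im[:,:,::-1])
    c=r.calibration(n); print(n,c)
s=r.state(); print(s, r.tcp_to_tips)
E
```

```text
pics
scene {'mtx': array([[532.55819583,   0.        , 287.0777033 ],
       [  0.        , 532.55819583, 212.54893012],
       [  0.        ,   0.        ,   1.        ]]), 'R': array([[-0.68997486,  0.72380139, -0.00680064],
       [ 0.38551151,  0.35951046, -0.84978415],
       [-0.61263005, -0.58895142, -0.52708694]]), 't': array([ 311.10309864, -143.61919943, 1817.21447006])}
top {'mtx': array([[492.39583443,   0.        , 282.19247047],
       [  0.        , 492.39583443, 215.39652403],
       [  0.        ,   0.        ,   1.        ]]), 'R': array([[-0.00360042, -0.99998934,  0.00288928],
       [-0.99299036,  0.00323384, -0.11815114],
       [ 0.11814054, -0.00329442, -0.99299142]]), 't': array([  78.84455033,  511.89549713, 1235.96614761])}
{'time': 0.1, 'joints': array([-1.41251808e+00,  2.07379059e-01,  1.54280474e+00,  1.14586530e-05,
        1.39346893e+00, -1.50483094e-01]), 'joint_velocities': array([ 0.00121436, -0.00120745, -0.00201847,  0.00113542, -0.00085036,
       -0.00099687]), 'joint_torque': array([-5.02883468e-04, -3.84091115e+01, -2.92549521e+01, -2.06768823e-04,
        4.80455710e-03, -1.94781774e-05]), 'tool_pos': array([ 174.62804163, -547.15595044,  238.21970899]), 'ee_rot': array([-1.03005136e-03,  9.88106586e-01,  1.53767077e-01,  1.62375960e-06]), 'contact_force': array([-0.69496475, -0.21909594,  0.33029144]), 'wrist_torque': array([ 0.03485246, -0.02318027,  0.00979309]), 'opening': 1.0044117695575492} 8.0
```

View pics/scene0.png

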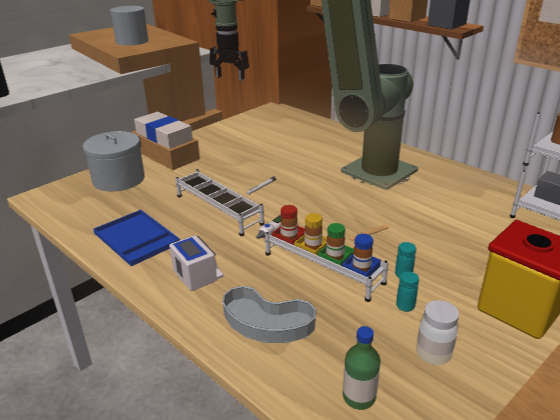

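View pics/top0.png

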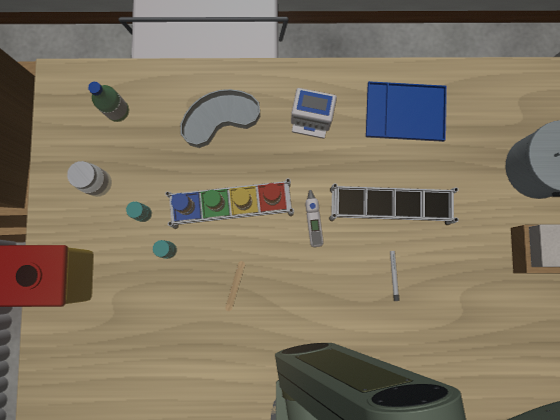

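```bash
cat > h.py <<'E'
from station import r
import cv2, numpy as np
def ray(n,u,v,z,c=None):
    c=c or r.calibration(n)
    d=c["R"].T@np.linalg.inv(c["mtx"])@np.array([u,v,1.]); o=-c["R"].T@c["t"]
    return o+d*(z-o[2])/d[2]
def proj(n,X,c=None):
    c=c or r.calibration(n); p=c["mtx"]@(c["R"]@np.array(X,float)+c["t"]); return p[:2]/p[2]
E
python3 - <<'E'
from h import *
im=cv2.imread("pics/top0.png")
cv2.imwrite("pics/top0c.png",cv2.resize(im[165:255,155:465],None,fx=2.58,fy=2.58,interpolation=cv2.INTER_CUBIC))
# bays
g=im.max(2); m=((g<45)).astype(np.uint8); m[:180]=0;m[230:]=0;m[:,:325]=0;m[:,465:]=0
n,l,st,ce=cv2.connectedComponentsWithStats(m)
for i in range(1,n):
    if st[i,4]>200: print("bay",st[i],ce[i],ray("top",*ce[i],50).round(1), ray("top",*ce[i],64).round(1))
hsv=cv2.cvtColor(im,cv2.COLOR_BGR2HSV)
# tier corner caps guess in crop later; thermometer:
for p in [(310,193),(318,244)]: print(ray("top",*p,16).round(1))
for p in [(182,202),(212,198),(242,198),(270,194)]: print(ray("top",*p,139).round(1))
E
```

```text
bay [396 192  24  24 520] [408.14807692 202.79038462] [ 541. -243.   50.] [ 539.  -239.3   64. ]
bay [425 193  23  24 543] [436.11233886 204.30939227] [ 536.9 -313.9   50. ] [ 534.9 -309.5   64. ]
[572.6   4.1  16. ]
[439.1 -15.2  16. ]
[531.8 313.3 139. ]
[541.1 242.8 139. ]
[540.8 172.1 139. ]
[550.2 106.1 139. ]
```

View pics/top0c.png

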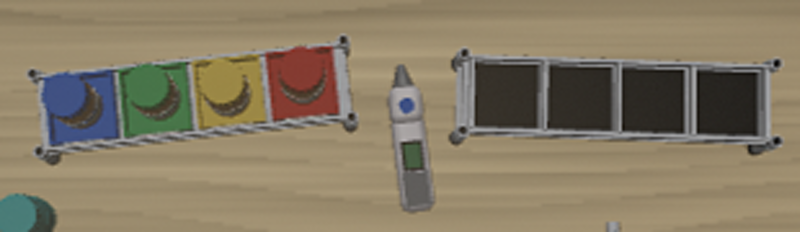

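>>> drive_tool:
  motion:
    - [[85,0,0,-15,0,0,-0.18],[85,0,0,-15,0,0,-0.18],[85,0,0,-15,0,0,-0.18],[85,0,0,-15,0,0,-0.18],[85,0,0,-15,0,0,-0.18],[85,0,0,-15,0,0,-0.18],[85,0,0,-15,0,0,-0.183],[85,0,0,0,0,0,0]]
  grip_force: 40

```text
time: 1.1
tool_pos: [174.8, -548.3, 345.3]
ee_rot: [0.001, 0.708, 0.707, -0.001]
contact_force: [0.7, 0.2, -0.3]
opening: 0.996
```

>>> drive_tool:
  motion:
    - [[85,34,40,0,0,0,0],[85,34,40,0,0,0,0],[85,34,40,0,0,0,0],[85,34,40,0,0,0,0],[85,34,40,0,0,0,0],[85,34,40,0,0,0,0],[85,34,40,0,0,0,0],[85,34,40,0,0,0,0],[85,34,40,0,0,0,0],[85,30,0,0,0,0,0],[85,0,0,0,0,0,0],[85,0,0,0,0,0,0]]

```text
time: 2.6
tool_pos: [534.0, -211.8, 343.5]
ee_rot: [-0.0, 0.707, 0.707, -0.0]
contact_force: [0.6, -0.7, 0.4]
opening: 0.994
```

Run:
```python
from h import *
import pickle
s=r.state(); c=r.calibration("wrist"); im=r.read_camera("wrist"); cv2.imwrite("pics/w1.png",im[:,:,::-1]); pickle.dump(c,open("w1.pkl","wb"))
print(s["tool_pos"],s["ee_rot"],c)
```

```text
[ 534.0137571  -211.75594355  343.4727777 ] [-4.22350258e-04  7.07360964e-01  7.06852266e-01 -4.03717782e-04] {'mtx': array([[298.17410856,   0.        , 278.30244053],
       [  0.        , 298.17410856, 204.50482903],
       [  0.        ,   0.        ,   1.        ]]), 'R': array([[ 9.99998911e-01, -4.80464086e-04, -1.39569682e-03],
       [-5.99724285e-05, -9.57986238e-01,  2.86814165e-01],
       [-1.47486225e-03, -2.86813769e-01, -9.57985223e-01]]), 't': array([-533.01742388, -270.55631713,  418.23792421])}
```

View pics/w1.png

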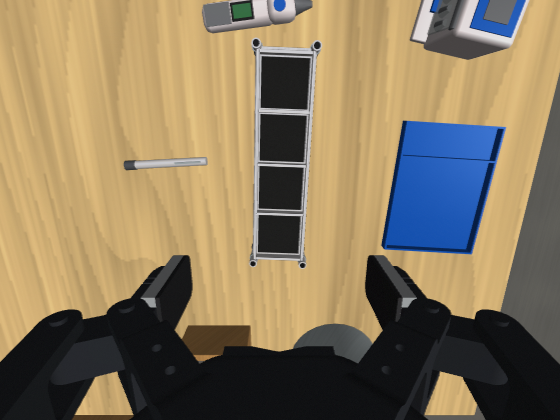

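Run:
```python
from h import *
import pickle
from scipy.optimize import least_squares
c=pickle.load(open("w1.pkl","rb")); im=cv2.imread("pics/w1.png")
g=im.max(2); m=(g<75).astype(np.uint8); m[:48]=0;m[260:]=0;m[:,:250]=0;m[:,320:]=0
n,l,st,ce=cv2.connectedComponentsWithStats(m)
P=[]
for i in range(1,n):
    if st[i,4]>400:
        x,y,w,h,a=st[i]; rr=cv2.minAreaRect(np.argwhere(l==i)[:,::-1].astype(np.float32)); 
        cn=np.argwhere(l==i)[:,::-1]; hull=cv2.approxPolyDP(cv2.convexHull(cn.astype(np.int32)),4,True)[:,0]
        W=np.array([ray("",u,v,50,c)[:2] for u,v in hull]); 
        q=ray("",*ce[i],50,c)
        print(st[i],ce[i].round(1),"cent",q.round(1),"corners\n",W.round(1))
# leg tube tops z=66
for p in [(256,43),(317,45),(302,265),(253,263)]: print(ray("",*p,66,c).round(1))
for p in [(204,16),(310,5)]: print("th",ray("",*p,16,c).round(1))
```

```text
[ 261   56   49   53 2401] [284.3  82.3] cent [541.  -97.4  50. ] corners
 [[ 573.1  -68. ]
 [ 570.8 -130.1]
 [ 509.4 -128.7]
 [ 511.8  -65.6]]
[ 260  114   46   48 2061] [282.  137.5] cent [ 538.2 -169.4   50. ] corners
 [[ 569.7 -140.5]
 [ 567.  -202.4]
 [ 506.8 -199.5]
 [ 509.3 -137.9]]
[ 259  166   44   44 1790] [280.  187.4] cent [ 535.5 -241.2   50. ] corners
 [[ 567.2 -212.5]
 [ 564.1 -274.5]
 [ 504.  -271.4]
 [ 506.6 -209.6]]
[ 258  215   42   38 1496] [278.2 233.6] cent [ 532.7 -314.3   50. ] corners
 [[ 564.3 -287.3]
 [ 562.3 -345.4]
 [ 501.  -343.7]
 [ 503.8 -284.1]]
[505.4 -53.7  66. ]
[581.1 -56.   66. ]
[ 569.3 -359.5   66. ]
[ 494.2 -356.2   66. ]
th [432.1 -10.2  16. ]
th [575.7   2.6  16. ]
```

>>> drive_tool:
  motion:
    - [[85,30,0,0,0,0,0],[85,45,0,0,0,0,0],[85,45,0,0,0,0,0],[85,45,0,0,0,0,0],[85,45,0,0,0,0,0],[85,45,0,0,0,0,0],[85,45,0,0,0,0,0],[85,45,0,0,0,0,0],[85,45,0,0,0,0,0],[85,30,0,0,0,0,0],[85,0,0,0,0,0,0],[85,0,0,0,0,0,0]]

```text
time: 4.15
tool_pos: [534.3, 207.2, 344.1]
ee_rot: [0.0, 0.707, 0.707, -0.0]
contact_force: [0.3, -0.3, 0.5]
opening: 0.995
```

Run:
```python
from h import *
import pickle
s=r.state(); c=r.calibration("wrist"); im=r.read_camera("wrist"); cv2.imwrite("pics/w2.png",im[:,:,::-1]); pickle.dump(c,open("w2.pkl","wb"))
print(s["tool_pos"],s["ee_rot"],-c["R"].T@c["t"])
```

```text
[534.34187896 207.23509984 344.09024198] [ 2.18273026e-04  7.07431690e-01  7.06781601e-01 -3.53211948e-04] [533.81664597 279.61245373 478.08742902]
```

View pics/w2.png

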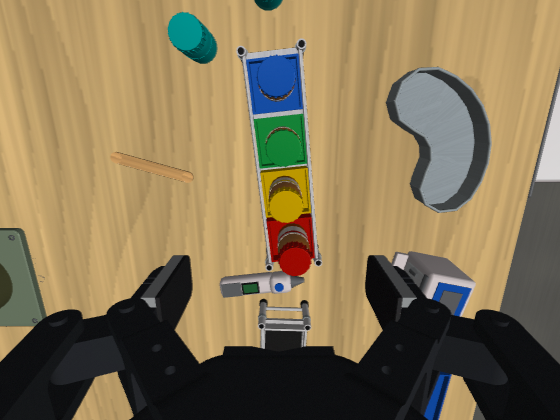

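Run:
```python
from h import *
import pickle
c=pickle.load(open("w2.pkl","rb")); im=cv2.imread("pics/w2.png")
A=[ray("",*p,66,c) for p in [(241,50),(301,43),(268,267),(318,263)]]
for a in A: print(a.round(1))
m=np.mean(A,0); d=(A[0]+A[1]-A[2]-A[3])[:2]; d/=np.linalg.norm(d); print("mid",m.round(1),"dir",d.round(3))
o=im.copy()
for n,k,p in zip("bgyr",(108,36,-36,-108),[(276,77),(284,146),(286,206),(294,261)]):
    b=m[:2]+k*d; q=ray("",*p,139,c); print(n,"bin",b.round(1),"cap",q.round(1))
    for X,col in ((b,(255,255,255)),(q,(0,0,0))):
        t=np.linspace(0,6.283,60)
        pts=np.array([proj("",[X[0]+20.5*np.cos(a),X[1]+20.5*np.sin(a),139],c) for a in t])
        cv2.polylines(o,[np.round(pts*16).astype(np.int32)],True,col,1,cv2.LINE_AA,4)
cv2.imwrite("pics/w2c.png",cv2.resize(o[35:285,200:400],None,fx=2.4,fy=2.4,interpolation=cv2.INTER_CUBIC))
```

```text
[487.1 357.3  66. ]
[561.9 365.1  66. ]
[517.6  55.4  66. ]
[594.4  62.2  66. ]
mid [540.3 210.   66. ] dir [-0.104  0.995]
b bin [529.1 317.4] cap [531.3 317.9 139. ]
g bin [536.5 245.8] cap [540.1 246.3 139. ]
y bin [544.  174.2] cap [542.8 175.9 139. ]
r bin [551.5 102.6] cap [553.3 103.5 139. ]
```

View pics/w2c.png

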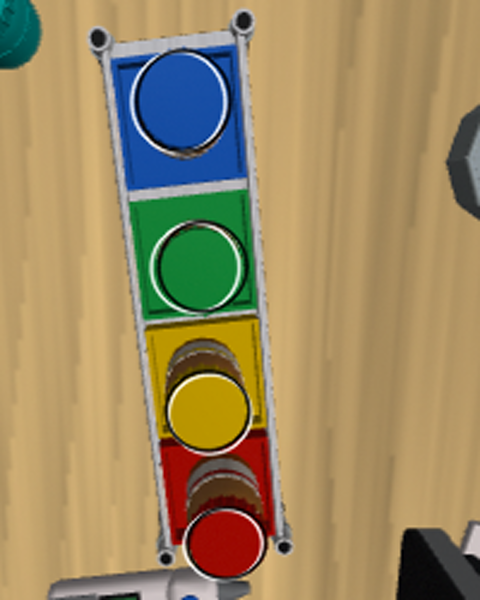

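>>> drive_tool:
  motion:
    - [[85,-34,6,20,0,0,0],[85,-35,6,30,0,0,0],[85,-35,7,30,0,0,0],[85,0,0,20,0,0,0],[85,0,0,20,0,0,0],[85,0,0,20,0,0,0],[85,0,0,0,0,0,0],[85,0,0,0,0,0,0]]

```text
time: 5.2
tool_pos: [553.7, 103.8, 205.2]
ee_rot: [0.001, 0.707, 0.707, 0.0]
contact_force: [-0.5, -0.3, -0.0]
opening: 0.993
```

```bash
cat > look.py <<'E'
from h import *
import sys
s=r.state(); im=r.read_camera("wrist"); cv2.imwrite(f"pics/{sys.argv[1]}.png",im[:,:,::-1])
print(s["tool_pos"].round(1),s["ee_rot"].round(4),s["contact_force"].round(1),s["time"],s["opening"])
E
python3 look.py w3
```

```text
[553.7 103.8 205.2] [5.000e-04 7.072e-01 7.070e-01 4.000e-04] [-0.5 -0.3 -0. ] 5.2 0.9934737165780123
```

View pics/w3.png

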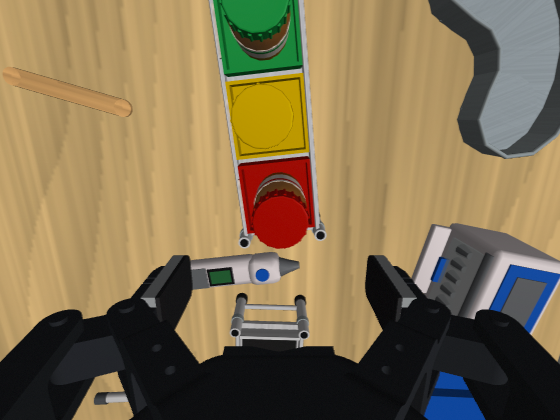

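Red cap at (281,220), centred between the jaws (158–398 in column). Descend and grip.

>>> drive_tool:
  motion:
    - [[85,0,0,20,0,0,0],[85,0,0,20,0,0,0],[85,0,0,20,0,0,0],[85,0,0,20,0,0,0],[85,0,0,20,0,0,0],[85,0,0,17,0,0,0],[85,0,0,0,0,0,0],[60,0,0,0,0,0,0],[50,0,0,0,0,0,0],[46,0,0,0,0,0,0],[38,0,0,0,0,0,0],[38,0,0,0,0,0,0]]
  grip_force: 30

```text
time: 6.75
tool_pos: [554.2, 104.6, 88.4]
ee_rot: [0.001, 0.707, 0.707, 0.001]
contact_force: [0.5, 0.0, 4.5]
opening: 0.503
```

>>> drive_tool:
  motion:
    - [[38,0,0,0,0,0,0],[38,0,0,0,0,0,0],[38,0,0,-4,0,0,0],[38,0,0,-8,0,0,0],[38,0,0,-8,0,0,0]]

```text
time: 7.38
tool_pos: [552.4, 104.6, 107.1]
ee_rot: [-0.001, 0.707, 0.707, -0.001]
contact_force: [-0.7, -0.8, -1.8]
opening: 0.508
```

```bash
python3 look.py w4
```

```text
[552.4 104.6 107.1] [-5.000e-04  7.067e-01  7.075e-01 -6.000e-04] [-0.7 -0.8 -1.8] 7.375 0.5082395182527167
```

View pics/w4.png

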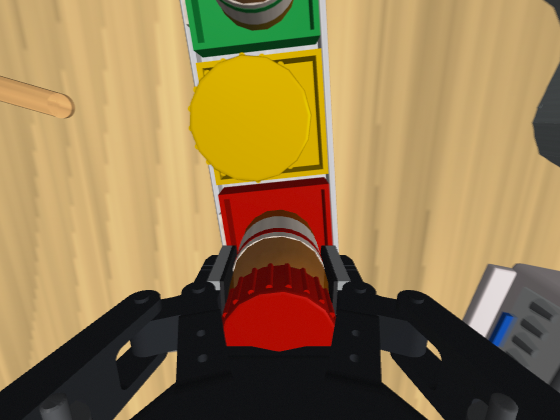

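>>> drive_tool:
  motion:
    - [[38,0,0,-10,0,0,0],[38,0,0,-18,0,0,0],[38,0,0,-22,0,0,0],[38,0,0,-22,0,0,0],[38,0,0,-22,0,0,0],[38,0,0,-18,0,0,0],[38,0,0,-8,0,0,0]]

```text
time: 8.3
tool_pos: [553.9, 104.6, 229.4]
ee_rot: [0.001, 0.707, 0.707, 0.001]
contact_force: [-0.1, -0.8, -1.6]
opening: 0.509
```

>>> drive_tool:
  motion:
    - [[38,-15,0,0,0,0,0],[38,-34,-1,0,0,0,0],[38,-42,-2,0,0,0,0],[38,-42,-2,0,0,0,0],[38,-42,-2,0,0,0,0],[38,-42,-2,0,0,0,0],[38,-42,-2,0,0,0,0],[38,-42,-2,0,0,0,0],[38,-42,-2,0,0,0,0],[38,-38,-2,0,0,0,0],[38,-26,-2,0,0,0,0],[38,-12,0,0,0,0,0]]

```text
time: 9.8
tool_pos: [533.6, -315.8, 226.3]
ee_rot: [-0.001, 0.707, 0.707, -0.0]
contact_force: [-0.7, 0.3, -1.5]
opening: 0.509
```

>>> drive_tool:
  motion:
    - [[38,0,0,0,0,0,0],[38,0,0,0,0,0,0]]

```text
time: 10.05
tool_pos: [534.7, -313.2, 227.1]
ee_rot: [-0.0, 0.706, 0.708, 0.0]
contact_force: [-0.1, -0.5, -2.5]
opening: 0.508
```

```bash
python3 look.py w5
```

```text
[ 534.7 -313.2  227.1] [-5.000e-04  7.063e-01  7.079e-01  2.000e-04] [-0.1 -0.5 -2.5] 10.05 0.5080824923511644
```

View pics/w5.png

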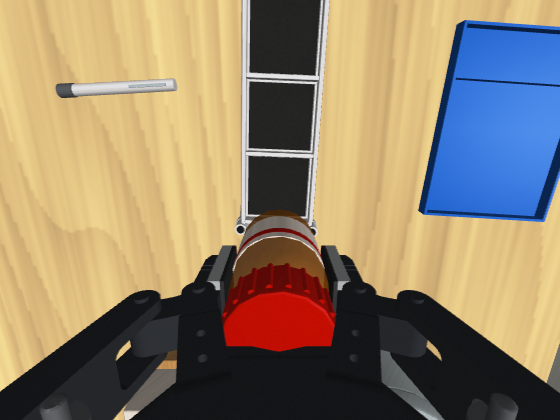

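Run:
```python
from h import *
c=r.calibration("wrist")
a=ray("",240,229,66,c);b=ray("",313,230,66,c);print(a.round(1),b.round(1))
d=np.array([.038,.999]);print("bay4 by legs",((a+b)[:2]/2+(151.5-108)*d).round(1))
for p in [(282,76),(280,153)]:print(ray("",*p,64,c).round(1))
```

```text
[ 493.6 -356.3   66. ] [ 571.  -357.3   66. ]
bay4 by legs [ 534.  -313.3]
[ 537.2 -206.1   64. ]
[ 535.6 -276.5   64. ]
```

>>> drive_tool:
  motion:
    - [[38,0,0,12,0,0,0],[38,0,0,22,0,0,0],[38,0,0,24,0,0,0],[38,0,0,24,0,0,0],[38,0,0,22,0,0,0],[38,0,0,14,0,0,0],[38,0,0,8,0,0,0],[38,0,0,6,0,0,0],[38,0,0,4,0,0,0],[38,0,0,2,0,0,0],[38,0,0,0,0,0,0],[38,0,0,0,0,0,0]]

```text
time: 11.6
tool_pos: [534.7, -314.6, 89.7]
ee_rot: [0.0, 0.707, 0.707, 0.0]
contact_force: [0.5, -0.1, -2.3]
opening: 0.506
```

>>> drive_tool:
  motion:
    - [[38,0,0,1,0,0,0],[38,0,0,1,0,0,0],[38,0,0,0,0,0,0]]

```text
time: 11.98
tool_pos: [534.4, -314.4, 87.1]
ee_rot: [-0.0, 0.707, 0.707, -0.0]
contact_force: [-0.4, -0.6, -1.8]
opening: 0.507
```

>>> drive_tool:
  motion:
    - [[38,0,0,1,0,0,0],[38,0,0,0.5,0,0,0],[38,0,0,0,0,0,0],[38,0,0,0,0,0,0]]

```text
time: 12.48
tool_pos: [534.5, -314.4, 85.8]
ee_rot: [-0.0, 0.707, 0.707, 0.0]
contact_force: [0.3, -0.3, -1.0]
opening: 0.509
```

>>> drive_tool:
  motion:
    - [[38,0,0,0.7,0,0,0],[38,0,0,0,0,0,0],[38,0,0,0,0,0,0]]

```text
time: 12.85
tool_pos: [534.6, -314.6, 85.5]
ee_rot: [0.0, 0.707, 0.707, -0.0]
contact_force: [-1.1, 1.8, 2.7]
opening: 0.501
```

>>> drive_tool:
  motion:
    - [[45,0,0,0,0,0,0],[50,0,0,0,0,0,0],[60,0,0,0,0,0,0],[75,0,0,0,0,0,0],[85,0,0,0,0,0,0],[85,0,0,-6,0,0,0],[85,0,0,-20,0,0,0],[85,0,0,-25,0,0,0],[85,0,0,-30,0,0,0],[85,0,0,-30,0,0,0],[85,0,0,-30,0,0,0],[85,0,0,0,0,0,0]]

```text
time: 14.35
tool_pos: [536.6, -316.0, 231.5]
ee_rot: [0.005, 0.707, 0.707, 0.001]
contact_force: [-0.3, -0.3, 0.2]
opening: 0.999
```

```bash
python3 look.py w6
```

```text
[ 536.6 -316.   231.5] [4.700e-03 7.067e-01 7.075e-01 6.000e-04] [-0.3 -0.3  0.2] 14.35 0.9989892878090324
```

View pics/w6.png

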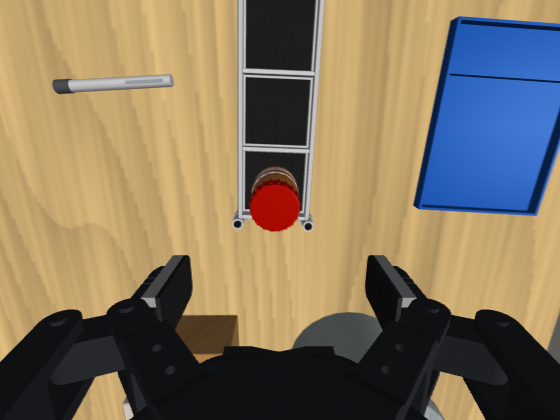

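>>> drive_tool:
  motion:
    - [[85,25,0,0,0,0,0],[85,44,1,0,0,0,0],[85,44,1,0,0,0,0],[85,44,1,0,0,0,0],[85,44,1,0,0,0,0],[85,44,1,0,0,0,0],[85,44,1,0,0,0,0],[85,44,1,0,0,0,0],[85,44,1,0,0,0,0],[85,44,0,0,0,0,0],[85,44,0,0,0,0,0],[85,25,0,0,0,0,0]]

```text
time: 15.9
tool_pos: [539.5, 178.6, 224.2]
ee_rot: [-0.001, 0.706, 0.708, -0.001]
contact_force: [-0.3, -0.3, -0.2]
opening: 0.995
```

>>> drive_tool:
  motion:
    - [[85,0,0,10,0,0,0],[85,0,0,10,0,0,0],[85,0,0,0,0,0,0],[85,0,0,0,0,0,0]]

```text
time: 16.4
tool_pos: [542.0, 174.7, 205.8]
ee_rot: [-0.0, 0.707, 0.707, -0.0]
contact_force: [0.2, -0.3, 0.5]
opening: 0.995
```

```bash
python3 look.py w7
```

```text
[542.  174.7 205.8] [-1.000e-04  7.073e-01  7.069e-01 -2.000e-04] [ 0.2 -0.3  0.5] 16.4 0.9947302676821651
```

View pics/w7.png

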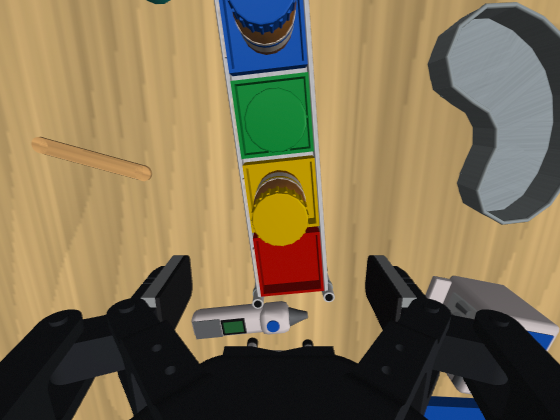

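Yellow cap at (280,218), as red was; tiny shift of 1 mm each, descend and grip.

>>> drive_tool:
  motion:
    - [[85,1,1,20,0,0,0],[85,0,0,20,0,0,0],[85,0,0,20,0,0,0],[85,0,0,20,0,0,0],[85,0,0,20,0,0,0],[85,0,0,17.5,0,0,0],[85,0,0,0,0,0,0],[60,0,0,0,0,0,0],[50,0,0,0,0,0,0],[46,0,0,0,0,0,0],[38,0,0,0,0,0,0],[38,0,0,0,0,0,0]]
  grip_force: 30

```text
time: 17.95
tool_pos: [543.7, 176.7, 89.6]
ee_rot: [0.0, 0.707, 0.707, 0.001]
contact_force: [-0.6, -0.5, 4.5]
opening: 0.5
```

>>> drive_tool:
  motion:
    - [[38,0,0,0,0,0,0],[38,0,0,0,0,0,0],[38,0,0,-4,0,0,0],[38,0,0,-8,0,0,0],[38,0,0,-18,0,0,0],[38,0,0,-22,0,0,0],[38,0,0,-22,0,0,0],[38,0,0,-22,0,0,0],[38,0,0,-22,0,0,0],[38,0,0,-14,0,0,0],[38,0,0,-8,0,0,0],[38,0,0,0,0,0,0]]

```text
time: 19.45
tool_pos: [543.2, 176.6, 229.1]
ee_rot: [0.0, 0.707, 0.707, 0.0]
contact_force: [0.4, -0.4, -1.8]
opening: 0.503
```

>>> drive_tool:
  motion:
    - [[38,-15,0,0,0,0,0],[38,-34,-0.5,0,0,0,0],[38,-42,-1,0,0,0,0],[38,-42,-1,0,0,0,0],[38,-42,-1,0,0,0,0],[38,-42,-1,0,0,0,0],[38,-42,-1,0,0,0,0],[38,-42,-1,0,0,0,0],[38,-42,0,0,0,0,0],[38,-38,0,0,0,0,0],[38,-26,0,0,0,0,0],[38,-12,0,0,0,0,0]]

```text
time: 20.95
tool_pos: [535.7, -244.3, 227.4]
ee_rot: [-0.001, 0.708, 0.707, -0.0]
contact_force: [-0.6, 0.1, -1.5]
opening: 0.504
```

>>> drive_tool:
  motion:
    - [[38,0,0,0,0,0,0],[38,0,0,0,0,0,0],[38,0,0,0,0,0,0]]

```text
time: 21.32
tool_pos: [537.0, -241.3, 228.5]
ee_rot: [-0.0, 0.706, 0.708, 0.0]
contact_force: [-0.1, 0.1, -1.3]
opening: 0.505
```

```bash
python3 look.py w8
```

```text
[ 537.  -241.3  228.5] [-2.000e-04  7.062e-01  7.080e-01  1.000e-04] [-0.1  0.1 -1.3] 21.325 0.5048317207667431
```

View pics/w8.png

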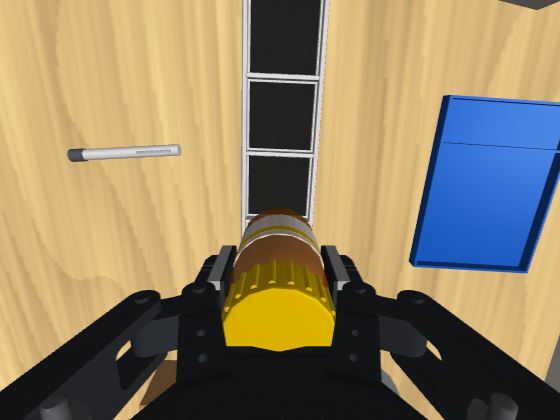

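>>> drive_tool:
  motion:
    - [[38,0,0,12,0,0,0],[38,0,0,22,0,0,0],[38,0,0,24,0,0,0],[38,0,0,24,0,0,0],[38,0,0,22,0,0,0],[38,0,0,14,0,0,0],[38,0,0,8,0,0,0],[38,0,0,6,0,0,0],[38,0,0,4,0,0,0],[38,0,0,2,0,0,0],[38,0,0,1.5,0,0,0],[38,0,0,0,0,0,0]]

```text
time: 22.88
tool_pos: [537.0, -242.5, 89.3]
ee_rot: [0.0, 0.707, 0.707, 0.0]
contact_force: [-0.2, 0.8, -0.7]
opening: 0.506
```

>>> drive_tool:
  motion:
    - [[38,0,0,1,0,0,0],[38,0,0,0.5,0,0,0],[38,0,0,0,0,0,0],[38,0,0,0,0,0,0]]

```text
time: 23.38
tool_pos: [536.9, -242.4, 87.6]
ee_rot: [0.0, 0.707, 0.707, 0.0]
contact_force: [0.0, 0.7, -1.3]
opening: 0.507
```

>>> drive_tool:
  motion:
    - [[38,0,0,1,0,0,0],[38,0,0,0.5,0,0,0],[38,0,0,0,0,0,0],[38,0,0,0,0,0,0]]

```text
time: 23.88
tool_pos: [537.1, -242.6, 86.6]
ee_rot: [0.0, 0.707, 0.707, -0.0]
contact_force: [-1.8, 1.2, 3.0]
opening: 0.506
```

>>> drive_tool:
  motion:
    - [[38,0,0,0.4,0,0,0],[38,0,0,0,0,0,0],[38,0,0,0,0,0,0]]

```text
time: 24.25
tool_pos: [537.1, -242.6, 86.6]
ee_rot: [0.0, 0.707, 0.707, -0.0]
contact_force: [-2.8, 1.5, 6.1]
opening: 0.503
```

Seated on the floor (force up 6 N). Release and rise.

>>> drive_tool:
  motion:
    - [[45,0,0,0,0,0,0],[50,0,0,0,0,0,0],[60,0,0,0,0,0,0],[75,0,0,0,0,0,0],[85,0,0,0,0,0,0],[85,0,0,-6,0,0,0],[85,0,0,-20,0,0,0],[85,0,0,-25,0,0,0],[85,0,0,-30,0,0,0],[85,0,0,-30,0,0,0],[85,0,0,-28,0,0,0],[85,0,0,0,0,0,0]]

```text
time: 25.75
tool_pos: [538.7, -243.6, 228.3]
ee_rot: [0.004, 0.707, 0.707, 0.001]
contact_force: [-0.7, 0.0, 0.3]
opening: 0.992
```

```bash
python3 look.py w9
```

```text
[ 538.7 -243.6  228.3] [0.0036 0.7067 0.7075 0.0008] [-0.7  0.   0.3] 25.75 0.9920982086778535
```

View pics/w9.png

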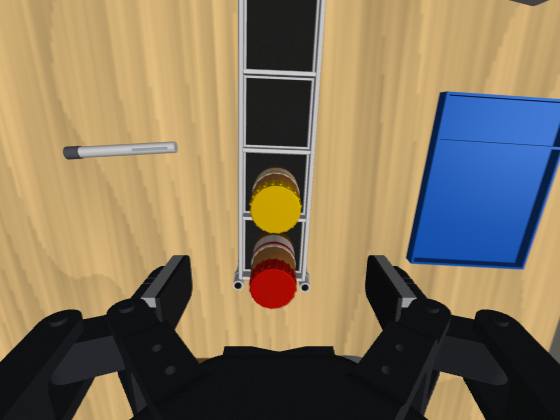

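>>> drive_tool:
  motion:
    - [[85,25,0,0,0,0,0],[85,44,1,0,0,0,0],[85,44,1,0,0,0,0],[85,44,1,0,0,0,0],[85,44,0,0,0,0,0],[85,44,0,0,0,0,0],[85,44,0,0,0,0,0],[85,44,0,0,0,0,0],[85,44,0,0,0,0,0],[85,44,0,0,0,0,0],[85,44,0,0,0,0,0],[85,25,0,0,0,0,0]]

```text
time: 27.3
tool_pos: [536.9, 250.5, 222.6]
ee_rot: [-0.001, 0.706, 0.708, -0.001]
contact_force: [-0.2, -0.4, 0.2]
opening: 0.998
```

>>> drive_tool:
  motion:
    - [[85,0,0,10,0,0,0],[85,0,0,10,0,0,0],[85,0,0,0,0,0,0],[85,0,0,0,0,0,0]]

```text
time: 27.8
tool_pos: [539.5, 246.6, 204.5]
ee_rot: [-0.0, 0.707, 0.707, -0.0]
contact_force: [-0.4, 0.1, 0.5]
opening: 0.997
```

```bash
python3 look.py w10
```

```text
[539.5 246.6 204.5] [-1.000e-04  7.073e-01  7.069e-01 -2.000e-04] [-0.4  0.1  0.5] 27.8 0.9972184436635677
```

View pics/w10.png

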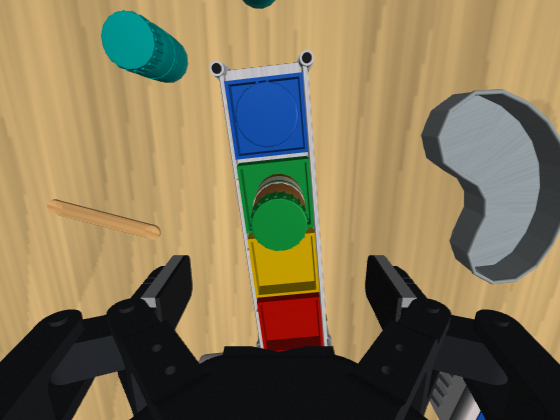

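Green cap at (279,221), centred. Descend 116 mm and grip.

>>> drive_tool:
  motion:
    - [[85,0,0,20,0,0,0],[85,0,0,20,0,0,0],[85,0,0,20,0,0,0],[85,0,0,20,0,0,0],[85,0,0,20,0,0,0],[85,0,0,16,0,0,0],[85,0,0,0,0,0,0],[60,0,0,0,0,0,0],[50,0,0,0,0,0,0],[46,0,0,0,0,0,0],[38,0,0,0,0,0,0],[38,0,0,0,0,0,0]]
  grip_force: 30

```text
time: 29.35
tool_pos: [540.1, 247.8, 89.7]
ee_rot: [0.0, 0.707, 0.707, 0.001]
contact_force: [-0.7, -0.4, 4.9]
opening: 0.503
```

>>> drive_tool:
  motion:
    - [[38,0,0,0,0,0,0],[38,0,0,0,0,0,0],[38,0,0,-4,0,0,0],[38,0,0,-8,0,0,0],[38,0,0,-18,0,0,0],[38,0,0,-22,0,0,0],[38,0,0,-22,0,0,0],[38,0,0,-22,0,0,0],[38,0,0,-22,0,0,0],[38,0,0,-14,0,0,0],[38,0,0,-8,0,0,0],[38,0,0,0,0,0,0]]

```text
time: 30.85
tool_pos: [539.6, 247.6, 229.2]
ee_rot: [0.0, 0.707, 0.707, 0.0]
contact_force: [-0.3, 0.3, -1.6]
opening: 0.505
```

>>> drive_tool:
  motion:
    - [[38,-15,0,0,0,0,0],[38,-34,0,0,0,0,0],[38,-42,0,0,0,0,0],[38,-42,0,0,0,0,0],[38,-42,0,0,0,0,0],[38,-42,0,0,0,0,0],[38,-42,0,0,0,0,0],[38,-42,0,0,0,0,0],[38,-42,0,0,0,0,0],[38,-37,0,0,0,0,0],[38,-26,0,0,0,0,0],[38,-12,0,0,0,0,0]]

```text
time: 32.35
tool_pos: [538.7, -172.2, 227.6]
ee_rot: [-0.001, 0.708, 0.707, -0.0]
contact_force: [-0.3, -0.0, -1.2]
opening: 0.505
```

>>> drive_tool:
  motion:
    - [[38,0,0,0,0,0,0],[38,0,0,0,0,0,0],[38,0,0,0,0,0,0]]

```text
time: 32.72
tool_pos: [539.9, -169.4, 228.7]
ee_rot: [-0.0, 0.706, 0.708, 0.0]
contact_force: [-0.4, -0.2, -0.5]
opening: 0.502
```

```bash
python3 look.py w11
```

```text
[ 539.9 -169.4  228.7] [-2.000e-04  7.062e-01  7.080e-01  1.000e-04] [-0.4 -0.2 -0.5] 32.725 0.5021749603348372
```

View pics/w11.png

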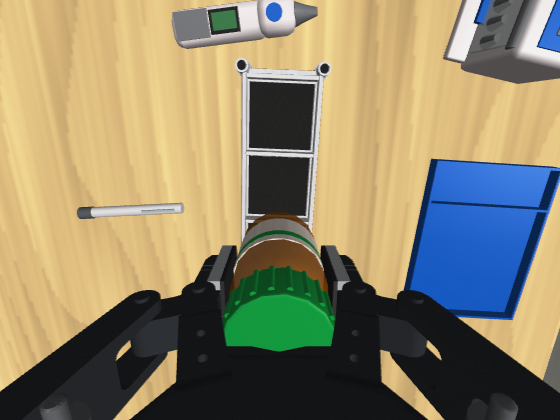

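>>> drive_tool:
  motion:
    - [[38,0,0,12,0,0,0],[38,0,0,22,0,0,0],[38,0,0,24,0,0,0],[38,0,0,24,0,0,0],[38,0,0,22,0,0,0],[38,0,0,14,0,0,0],[38,0,0,8,0,0,0],[38,0,0,6,0,0,0],[38,0,0,4,0,0,0],[38,0,0,3,0,0,0],[38,0,0,1.5,0,0,0],[38,0,0,0,0,0,0]]

```text
time: 34.28
tool_pos: [539.9, -170.5, 88.3]
ee_rot: [0.0, 0.707, 0.707, 0.0]
contact_force: [-0.2, -0.4, -1.5]
opening: 0.506
```

>>> drive_tool:
  motion:
    - [[38,0,0,1,0,0,0],[38,0,0,0.5,0,0,0],[38,0,0,0,0,0,0],[38,0,0,0,0,0,0]]

```text
time: 34.78
tool_pos: [539.9, -170.4, 86.7]
ee_rot: [0.0, 0.707, 0.707, -0.0]
contact_force: [0.1, 0.8, -1.9]
opening: 0.503
```

>>> drive_tool:
  motion:
    - [[38,0,0,0.5,0,0,0],[38,0,0,0.4,0,0,0],[38,0,0,0,0,0,0],[38,0,0,0,0,0,0]]

```text
time: 35.28
tool_pos: [539.9, -170.5, 86.6]
ee_rot: [0.0, 0.707, 0.707, -0.0]
contact_force: [-2.7, 0.8, 5.8]
opening: 0.506
```

>>> drive_tool:
  motion:
    - [[45,0,0,0,0,0,0],[50,0,0,0,0,0,0],[60,0,0,0,0,0,0],[75,0,0,0,0,0,0],[85,0,0,0,0,0,0],[85,0,0,-6,0,0,0],[85,0,0,-20,0,0,0],[85,0,0,-25,0,0,0],[85,0,0,-30,0,0,0],[85,0,0,-30,0,0,0],[85,0,0,-28,0,0,0],[85,0,0,0,0,0,0]]

```text
time: 36.78
tool_pos: [541.8, -171.3, 228.3]
ee_rot: [0.003, 0.707, 0.707, 0.001]
contact_force: [-0.0, 0.1, -0.5]
opening: 0.994
```

>>> drive_tool:
  motion:
    - [[85,25,-1,0,0,0,0],[85,44,-1,0,0,0,0],[85,44,-1,0,0,0,0],[85,44,-1,0,0,0,0],[85,44,-1,0,0,0,0],[85,44,-1,0,0,0,0],[85,44,-1,0,0,0,0],[85,44,-1,0,0,0,0],[85,44,0,0,0,0,0],[85,44,0,0,0,0,0],[85,43,0,0,0,0,0],[85,25,0,0,0,0,0]]

```text
time: 38.28
tool_pos: [530.2, 320.3, 223.0]
ee_rot: [-0.001, 0.706, 0.708, -0.001]
contact_force: [-0.2, 0.2, 0.1]
opening: 0.999
```

>>> drive_tool:
  motion:
    - [[85,0,0,10,0,0,0],[85,0,0,10,0,0,0],[85,0,0,0,0,0,0],[85,0,0,0,0,0,0]]

```text
time: 38.78
tool_pos: [531.5, 317.6, 204.6]
ee_rot: [-0.0, 0.707, 0.707, -0.0]
contact_force: [0.3, -0.1, -1.2]
opening: 0.995
```

```bash
python3 look.py w12
```

```text
[531.5 317.6 204.6] [-0.000e+00  7.072e-01  7.070e-01 -2.000e-04] [ 0.3 -0.1 -1.2] 38.775 0.9945240258929354
```

View pics/w12.png

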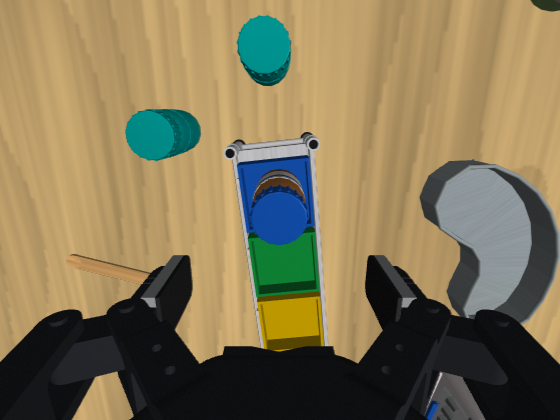

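Blue jar's cap at (279,216) in the blue bin; turquoise ones at (264,50) and (155,135) are the decoys. Descend and grip.

>>> drive_tool:
  motion:
    - [[85,0,0,20,0,0,0],[85,0,0,20,0,0,0],[85,0,0,20,0,0,0],[85,0,0,20,0,0,0],[85,0,0,20,0,0,0],[85,0,0,16,0,0,0],[85,0,0,0,0,0,0],[60,0,0,0,0,0,0],[50,0,0,0,0,0,0],[46,0,0,0,0,0,0],[38,0,0,0,0,0,0],[38,0,0,0,0,0,0]]
  grip_force: 30

```text
time: 40.33
tool_pos: [532.0, 318.9, 89.9]
ee_rot: [0.0, 0.707, 0.707, 0.001]
contact_force: [-0.8, 0.7, 5.0]
opening: 0.504
```

>>> drive_tool:
  motion:
    - [[38,0,0,0,0,0,0],[38,0,0,0,0,0,0],[38,0,0,-4,0,0,0],[38,0,0,-8,0,0,0],[38,0,0,-18,0,0,0],[38,0,0,-22,0,0,0],[38,0,0,-22,0,0,0],[38,0,0,-22,0,0,0],[38,0,0,-22,0,0,0],[38,0,0,-14,0,0,0],[38,0,0,-8,0,0,0],[38,0,0,0,0,0,0]]

```text
time: 41.82
tool_pos: [531.5, 318.6, 229.3]
ee_rot: [0.0, 0.707, 0.707, 0.0]
contact_force: [0.3, -0.5, -1.0]
opening: 0.502
```

>>> drive_tool:
  motion:
    - [[38,-15,0,0,0,0,0],[38,-34,1,0,0,0,0],[38,-42,1,0,0,0,0],[38,-42,1,0,0,0,0],[38,-42,1,0,0,0,0],[38,-42,1,0,0,0,0],[38,-42,1,0,0,0,0],[38,-42,1,0,0,0,0],[38,-42,1,0,0,0,0],[38,-37,1,0,0,0,0],[38,-25,1,0,0,0,0],[38,-12,0,0,0,0,0]]

```text
time: 43.32
tool_pos: [540.7, -100.2, 227.8]
ee_rot: [-0.001, 0.708, 0.707, -0.001]
contact_force: [-0.8, 0.6, -1.3]
opening: 0.509
```

>>> drive_tool:
  motion:
    - [[38,0,0,0,0,0,0],[38,0,0,0,0,0,0],[38,0,0,0,0,0,0]]

```text
time: 43.7
tool_pos: [541.7, -97.4, 228.7]
ee_rot: [-0.0, 0.706, 0.708, 0.0]
contact_force: [0.1, -0.4, -1.6]
opening: 0.507
```

```bash
python3 look.py w13
```

```text
[541.7 -97.4 228.7] [-2.000e-04  7.062e-01  7.080e-01  1.000e-04] [ 0.1 -0.4 -1.6] 43.7 0.5065082879963162
```

View pics/w13.png

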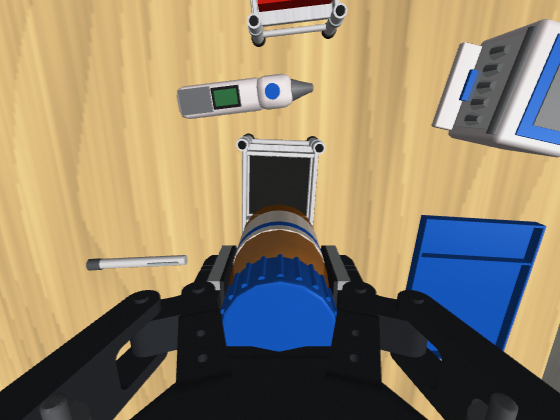

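>>> drive_tool:
  motion:
    - [[38,0,0,12,0,0,0],[38,0,0,22,0,0,0],[38,0,0,24,0,0,0],[38,0,0,24,0,0,0],[38,0,0,22,0,0,0],[38,0,0,14,0,0,0],[38,0,0,8,0,0,0],[38,0,0,6,0,0,0],[38,0,0,4,0,0,0],[38,0,0,3,0,0,0],[38,0,0,1.5,0,0,0],[38,0,0,0,0,0,0]]

```text
time: 45.25
tool_pos: [541.9, -98.5, 88.4]
ee_rot: [0.0, 0.707, 0.707, 0.0]
contact_force: [-0.1, 0.6, -1.7]
opening: 0.507
```

>>> drive_tool:
  motion:
    - [[38,0,0,1,0,0,0],[38,0,0,0.7,0,0,0],[38,0,0,0.5,0,0,0],[38,0,0,0,0,0,0],[38,0,0,0,0,0,0]]

```text
time: 45.88
tool_pos: [541.9, -98.5, 86.9]
ee_rot: [0.0, 0.707, 0.707, 0.0]
contact_force: [-3.5, 1.0, 6.1]
opening: 0.509
```

Seated. Release, rise, and move to a point from which all bays are seen.

>>> drive_tool:
  motion:
    - [[45,0,0,0,0,0,0],[50,0,0,0,0,0,0],[60,0,0,0,0,0,0],[75,0,0,0,0,0,0],[85,0,0,0,0,0,0],[85,0,0,-6,0,0,0],[85,0,0,-20,0,0,0],[85,0,0,-25,0,0,0],[85,0,0,-30,0,0,0],[85,0,0,-40,0,0,0],[85,0,0,-50,0,0,0],[85,0,0,-50,0,0,0]]

```text
time: 47.38
tool_pos: [541.5, -98.3, 309.0]
ee_rot: [0.0, 0.707, 0.707, 0.0]
contact_force: [0.2, 0.9, -0.4]
opening: 0.991
```

>>> drive_tool:
  motion:
    - [[85,-30,0,-10,0,0,0],[85,-40,0,-20,0,0,0],[85,-40,0,-10,0,0,0],[85,0,0,0,0,0,0],[85,0,0,0,0,0,0],[85,0,0,0,0,0,0],[85,0,0,0,0,0,0]]

```text
time: 48.25
tool_pos: [541.9, -207.4, 346.8]
ee_rot: [-0.0, 0.706, 0.708, -0.0]
contact_force: [-0.7, -0.4, 0.2]
opening: 0.993
```

Run:
```python
from h import *
s=r.state(); c=r.calibration("wrist"); im=r.read_camera("wrist")[:,:,::-1].copy()
o=np.array([538,-206.4]); d=np.array([.038,.999])
for k in (108,36,-36,-108):
    X=o+k*d; t=np.linspace(0,6.283,60)
    pts=np.array([proj("",[X[0]+20.5*np.cos(a),X[1]+20.5*np.sin(a),136],c) for a in t])
    cv2.polylines(im,[np.round(pts*16).astype(np.int32)],True,(255,255,255),1,cv2.LINE_AA,4)
cv2.imwrite("pics/w14.png",im)
for n in("scene","top"): cv2.imwrite(f"pics/{n}1.png",r.read_camera(n)[:,:,::-1])
a,b=cv2.imread("pics/scene1.png"),cv2.imread("pics/top1.png")
cv2.imwrite("pics/fin.png",np.vstack([cv2.resize(a[150:310,150:400],(700,448))[:300],cv2.resize(b[165:255,155:465],(700,203))]))
print(s["tool_pos"])
```

```text
[ 541.86965097 -207.41366436  346.80866953]
```

View pics/w14.png

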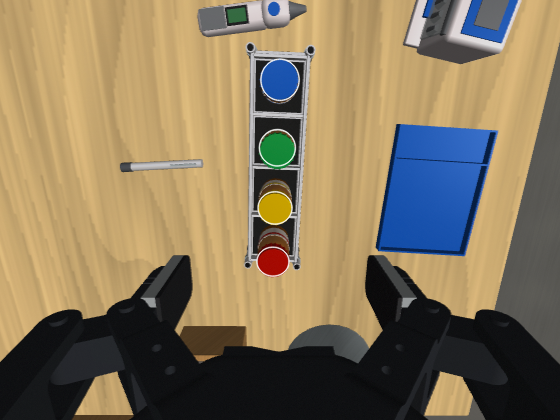

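View pics/fin.png

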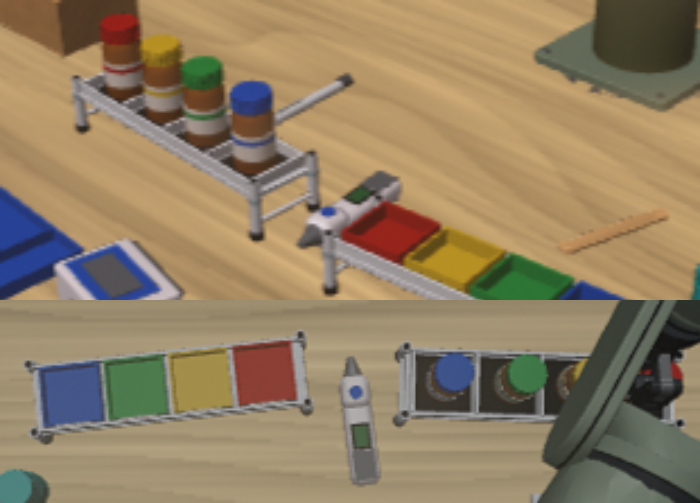

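All four caps sit inside the circles predicted for the bay middles, at (280,80), (278,148), (275,207) and (273,261). The jars are upright, in the order blue, green, yellow, red. The thermometer has not moved and the gripper is clear.

```bash
python3 -c "
from station import r
print(r.finish_job())"
```

```text
the job is handed in; nothing more can be done
None
```

I moved all four jars from the stock tier into the round tier's bays, one to a bay, in their original left-to-right order: blue, green, yellow, red. The job was handed in after about 48 s of the 112 s allowed; `finish_job` gives no verdict, so the result below rests on my own checks.

- **Placing:** I gripped each jar across the row at 30 N and lowered it until the wrist force showed floor contact (3–6 N). I then released it and lifted clear.
- **Last checks:** In the final wrist picture every cap lies on the circle predicted for its bay's middle. The scene view shows the jars upright, and the thermometer is where it was.
- **Disagreement:** At the start, the top camera's rough bay positions differed from the wrist camera's by about 4–5 mm in x. I used the wrist values, which a second wrist view confirmed to within about 1 mm. No check failed.

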